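Sniff-check the lid joint of a gas case

TASK

Take the leak-sniffer stylus out of its stand and, holding it upright, guide its tip slowly (about 20 mm a second) along the whole straight lid seam on top of the larger aluminium case, from the end with the brass port to the other end, with the tip over the seam line and only a few millimetres above it, not pressing on the case. Then put the stylus back upright in its stand, fully down on its collar, and let go.

Things in the scene. Friction and masses are not known exactly. Their poses are not given: they have to be found in the camera images.
- stylus: Leak-sniffer stylus, loose, 0.08 to 0.17 kg, round about its z axis (up). Origin: centre of its grip, a black cylinder 22 mm across, 64 long, grasped from above, any yaw. Right below it a black collar 48 across, 6 thick (underside 38 below the origin), then a 12 mm steel shaft, tapering to the tip 113 below the origin. It starts in the stand, hung on the collar, origin 128 above the bench.
- stylus_tip (a point): The lowest point of the stylus, the end of its steel nozzle (4 mm across there), on the stylus axis 113 mm below the stylus origin.
- case: Larger aluminium case, fixed: 140 mm long (x), 110 wide (y), 50 high, any yaw. Origin: centre of its underside. The lid seam is a straight dark gap 6 wide, 4 deep, along the middle of the top (y = 0, z = 50), from x = -70 to +70. A brass port 22 across sticks 22 out of the end at x = -70: start there, go to +x. Screw heads 1.5 high. The smaller plain case without seam or port is not the one.
- stand_mouth (a point): Centre of the stylus stand's mouth: a fixed grey upright tube 64 mm across, 90 high, with a 28 mm bore right through. The point lies on the axis at its top face, 90 mm above the bench. The stylus shaft hangs in the bore with 8 mm to spare all round, its collar on the top face, stylus origin then 38 mm above this point. The square block with two screwdrivers is not this stand.

How it is judged:
By the outcome, as a careful person would: the job done as asked, in the order asked, and still so for the second after the job is handed in, with the robot touching nothing.
It also fails if it takes over 72 s, if anything falls off the work surface, if the arm or the gripper's body presses on something with over 40 N, if the wrist force passes 120 N, or if a joint passes its speed limit or range.

ROBOT

A 6-joint arm with a two-finger parallel gripper is mounted at the origin on the work surface. World frame = base frame: x ahead of the robot, y to its left, z up, the work surface at z = 0. Lengths are in mm, angles in rad, forces in N, time in s.
With the tool pointing down it reaches from about 400 to 925 mm from the base axis. Payload 12.5 kg.
Tool frame: the origin (TCP) lies midway between the tips of the shut fingers; the grasp point (between the pads) lies 19 mm behind it (env.grip_depth is the distance from the TCP to the grasp point, in mm); z points along the fingers, y is the line along which they close (so a half turn about z gives the same grasp; the last joint's range is limited). The gripper opens to 95 mm and grips with 3 to 60 N. Pads are 20 mm wide; open, the fingers measure 119 mm over their backs; the gripper's body (75 mm by 180 mm) begins 59 mm behind the grasp point.
Start: joints at [-1.343, 0.491, 1.559, -0, 1.092, -0.106], TCP at [204.796, -590.513, 214.661] pointing down, gripper open.
Joint ranges: [-3.1, 3.1], [-0.84, 2.19], [0.05, 2.79], [-1.13, 4.28], [0.06, 2.93], [-2.69, 2.69]. Speed limits (rad/s): [2.22, 2.22, 2.79, 3.14, 3.14, 3.14].

INTERFACE

Orientations are given as [roll, pitch, yaw] about the fixed x, y, z axes, in that order (R = Rz(yaw) Ry(pitch) Rx(roll)).
In Python, from cell import monitor, viewer, order, env gives the robot as it stands.
- The arm moves only by the tool move_arm, never from a script. Its argument "moves" is one flat list of numbers, 4 for each row, row after row: the shift along the tool's x, y, z normalised to -1 to 1, where 1 is 0.15 m, then the turn about the tool's z normalised to -1 to 1, where 1 is pi/2 rad. A call has 1 to 10 rows; each row shifts and turns the commanded pose from where the row before left it, along the tool's axes as they then stand; what a row does not reach is not made up. A row lasts 1/8 s, in which the tool goes at most 62.5 mm and 10.7 degrees, less where a joint would pass 70% of its speed; a pose out of reach is approached as far as the arm can. A call with a number of a shift or a turn outside -1 to 1 is refused whole. A call with a gripper value outside its range is refused whole. "claw" is the finger opening in mm, from 0 to 95.1, set as the call begins (left out, the last holds). The fingers move at their own pace and stop on an object; the grip force is fixed at half the most. Time passes only in rows, so rows that do not move let the fingers close. It gives the time, the measured TCP pose, the force, the opening and the grip force at its end, in the units of the state.
- monitor.state(): the state, without advancing time (a new reading comes with each control period).
- viewer.read_camera(name): name is "scene" or "side" or "wrist"; returns the picture (400x640x3 uint8, red, green, blue); there is no depth.
- viewer.camera_info(name): a dict with "K" (3x3 intrinsics, pixels), "camera_from_world" (4x4, takes a point from world to camera coordinates). Camera axes: x right, y down, z forward; pixel columns grow to the right and rows downward; lengths in mm; the calibration is good to about 2 mm. A picture is of the moment at which its call begins: read the wrist's pose just before it. camera_info takes no time and is no camera call; for the wrist camera it gives the pose at the moment of the call.
- order.job_done(): hands the job in; it is judged then, once.
The state is a dict: "t": time; "joints": joint angles; "qvel": joint speeds; "tau": joint torques, N m; "eef_pos": TCP position; "tcp_rot": TCP orientation; "ft_force": force on the tool from outside, world axes, zero at the start; "moment": the same for the moment, N m; "opening": opening from 0.0 (shut) to 1.0 (fully open); "grip_force": force on a finger pad.
Only numpy, scipy, OpenCV 4.12 (cv2) and the standard library are available. Lean on these libraries where they do the work, as an engineer would, in place of code of your own. Each camera call takes 0.05 s, during which the arm holds its last target. There are 200 camera calls.

## Working session

There is one attempt and no reset: what is moved stays moved. The work goes in short steps, Python scripts to look and compute and a tool call to move; the robot and the scene stay as the last step left them, time stands still between calls to the robot, and variables do not carry over. Pictures are saved under pics/ and viewed, at most 10 in all, crops included, and the job is handed in when it is done.

Besides the shell and the picture viewer there is one more tool, called after "Emit:" as name(argument=value, ...) on one line, values as JSON. move_arm: Moves the arm, as the interface text tells. Scaled input: -1 to 1 covers 0.15 m each way for a shift and pi/2 rad each way for a turn. Its arguments: {"type":"object","properties":{"moves":{"type":"array"},"claw":{"type":"number"}},"required":["moves"]}

```bash
mkdir -p pics; cat > h.py <<'E'
import numpy as np, cv2
from cell import monitor, viewer, order, env
def snap(n,f):
    im=viewer.read_camera(n); cv2.imwrite('pics/'+f,cv2.cvtColor(im,cv2.COLOR_RGB2BGR)); return im
def ray(n,uv,z):
    i=viewer.camera_info(n); K=np.array(i['K']);T=np.array(i['camera_from_world'])
    d=T[:3,:3].T@np.linalg.inv(K)@np.array([uv[0],uv[1],1.]); c=-T[:3,:3].T@T[:3,3]
    return c+d*(z-c[2])/d[2]
def proj(n,p):
    i=viewer.camera_info(n); K=np.array(i['K']);T=np.array(i['camera_from_world'])
    q=K@(T[:3,:3]@np.array(p)+T[:3,3]); return q[:2]/q[2]
E
python3 - <<'E'
from h import *
a=snap('scene','s.png'); b=snap('side','d.png'); snap('wrist','w.png')
s=monitor.state(); print(s['t'],s['eef_pos'],s['tcp_rot'],s['ft_force'])
for n in ('scene','side','wrist'):
    i=viewer.camera_info(n);T=np.array(i['camera_from_world']);print(n,(-T[:3,:3].T@T[:3,3]).round(),T[2,:3].round(2),np.array(i['K'])[0,0])
E
```

```text
0.15 [ 204.76485592 -590.33420782  214.21314671] [-3.14081506e+00 -7.43859242e-05  3.33848976e-01] [ 0.14150123 -0.1039272  -0.63805119]
scene [ 929. -757.  670.] [-0.38  0.74 -0.56] 492.9300424547122
side [249. 582. 504.] [ 0.37 -0.75 -0.54] 400.3386085212239
wrist [ 269. -568.  383.] [-0.23 -0.08 -0.97] 324.97043524876665
```

View pics/s.png

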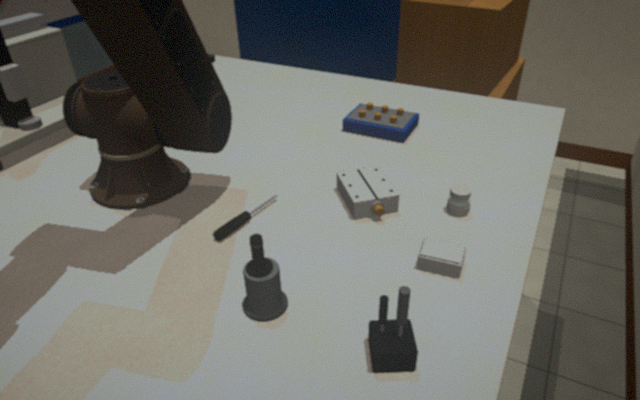

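View pics/d.png

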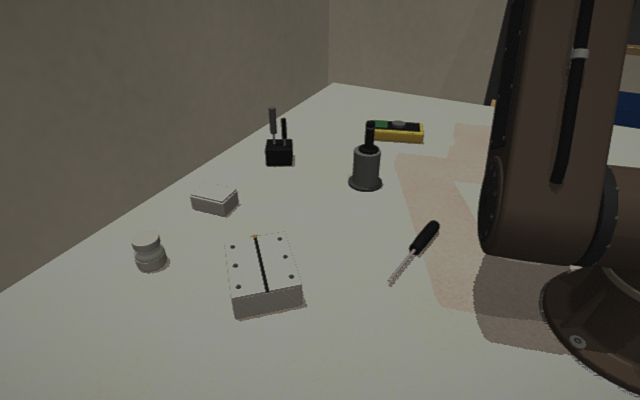

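The scene view shows the stylus in its stand: grip top about (257,238), collar about (262,266). The case with the seam runs about (361,168) to (378,207), with its port at (378,209). In the side view the grip top is about (370,123) and the seam runs about (255,237) to (266,291).

```bash
python3 - <<'E'
from h import *
print('top',ray('scene',(257,238),160),ray('side',(370,123),160))
print('seam far',ray('scene',(379,207),50),ray('side',(255,237),50))
print('seam near',ray('scene',(361,168),50),ray('side',(266,291),50))
a=cv2.imread('pics/s.png');b=cv2.imread('pics/d.png')
r=lambda im,x,y,w,h,k:cv2.resize(im[y:y+h,x:x+w],None,fx=k,fy=k,interpolation=cv2.INTER_CUBIC)
A=r(a,320,150,100,75,4);B=r(b,205,225,100,100,4)
C=r(a,225,225,80,100,4);D=r(b,330,110,80,100,4)
top=np.zeros((400,800,3),np.uint8);top[:300,:400]=A;top[:,400:]=B
cv2.imwrite('pics/c.png',top)
E=np.hstack([C,D]);cv2.imwrite('pics/e.png',E)
E
```

```text
top [ 531.71089929 -233.79261393  160.        ] [ 524.36873969 -219.33893333  160.        ]
seam far [629.12807654  86.4727199   50.        ] [609.08765392 123.13710206  50.        ]
seam near [527.107344   225.86490226  50.        ] [518.65870653 226.06333093  50.        ]
```

View pics/c.png

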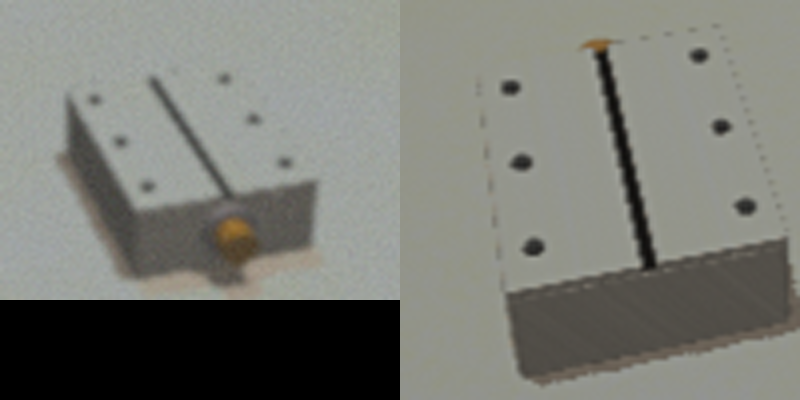

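View pics/e.png

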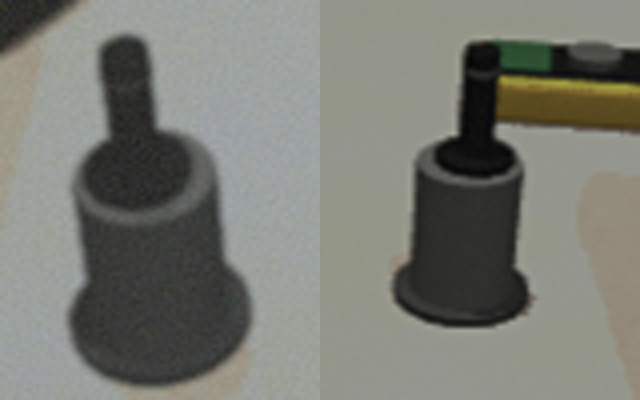

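The crops give sharper seam ends: scene (377.5,199) and (358,169.5), side (255.5,237) and (267,292). The grip top is scene (255.8,236.3) and side (370.8,123). The stand's rim centre is scene (261.5,269) and side (367.2,150.5).

```bash
python3 - <<'E'
from h import *
print('top',ray('scene',(255.8,236.3),160),ray('side',(370.8,122.7),160))
print('rim',ray('scene',(261.3,269),90),ray('side',(367,150.5),90))
P=ray('scene',(377.3,199),50),ray('side',(255.3,236.6),50);Q=ray('scene',(357.8,169.2),50),ray('side',(267,291.8),50)
print(P,Q); p,q=np.mean(P,0),np.mean(Q,0);print(np.linalg.norm(p-q),np.arctan2(*(q-p)[1::-1]))
print(np.linalg.norm(P[0]-Q[0]),np.linalg.norm(P[1]-Q[1]))
E
```

```text
top [ 527.37297584 -230.78957999  160.        ] [ 523.38859971 -221.7872539   160.        ]
rim [ 531.84415774 -232.26284439   90.        ] [ 527.83002226 -222.65135853   90.        ]
(array([614.21768295, 114.26012596,  50.        ]), array([609.26216777, 121.92603013,  50.        ])) (array([522.23795606, 217.14768829,  50.        ]), array([516.38160076, 226.78005603,  50.        ]))
139.04126702185366 2.2979791807092935
138.00768326689004 140.0755741567424
```

Emit:
move_arm(moves=[0.28,-0.16,-0.03,0,0.28,-0.16,-0.03,0,0.28,-0.16,-0.03,0,0.28,-0.16,-0.03,0,0.28,-0.16,-0.03,0,0.28,-0.16,-0.03,0,0.28,-0.16,-0.03,0,0.28,-0.16,-0.03,0,0.28,-0.16,-0.03,0,0.28,-0.16,-0.03,0], claw=70)

```text
t: 1.4
eef_pos: [523.8, -224.8, 259.7]
tcp_rot: [-3.142, 0.0, 0.334]
ft_force: [0.2, -0.4, -1.2]
opening: 0.734
grip_force: 0.0
```

```bash
python3 - <<'E'
from h import *
s=monitor.state(); print(s['t'],s['eef_pos'],s['tcp_rot'],s['opening'])
snap('wrist','w2.png'); s=monitor.state(); print(s['eef_pos'],proj('wrist',(527,-227,160)),proj('wrist',(527,-227,90)),proj('wrist',s['eef_pos']))
E
```

```text
1.4 [ 523.82651614 -224.78069338  259.68291347] [-3.14153435e+00  1.55277378e-04  3.33793630e-01] 0.7344696395345687
[ 526.60252446 -221.36588554  260.20763173] [327.5976971  199.54533412] [326.37640986 183.17536253] [321.1507753  241.86344172]
```

View pics/w2.png

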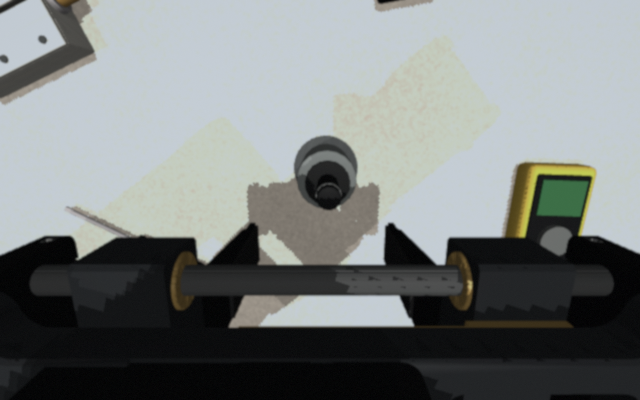

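The wrist view shows the grip top near (328,193) and the stand rim centre near (326,177), between the fingers. I'll measure them with contours.

```bash
python3 - <<'E'
from h import *
im=snap('wrist','w3.png'); g=cv2.cvtColor(im,cv2.COLOR_RGB2GRAY)
s=monitor.state(); print(s['eef_pos'])
for y in range(130,212,4): print(y,' '.join('%3d'%v for v in g[y,290:364:3]))
print(ray('wrist',(328,193),160),ray('wrist',(325.5,178),90))
E
```

```text
[ 525.09708426 -223.18060421  259.77224496]
130 203 203 202 203 203 202 202 203 203 202 201 202 201 203 201 193 196 197 196 196 197 198 198 197 197
134 202 202 203 203 201 202 202 202 203 203 202 203 202 202 199 197 197 196 197 199 199 199 200 198 195
138 202 203 203 203 202 203 203 203 202 201 193 174 168 165 182 192 196 194 193 197 197 197 192 195 196
142 203 203 202 203 203 202 202 183 123  91  89  89  88  84  80  79  88 139 190 200 198 196 197 198 199
146 203 203 202 202 203 187 105  89  91  88  83  77  69  72  75  77  78  79  80 134 192 195 199 200 200
150 203 202 203 202 174  89  87  89  75  52  46  47  48  48  47  48  56  74  78  77  96 191 199 197 196
154 202 202 202 173  89  87  87  55  44  46  55  63  80  91  78  60  52  47  61  76  76 101 192 198 196
158 203 203 200 101  88  84  49  49  84 117 126 127 126 126 126 126 125 113  69  53  77  76 131 198 195
162 203 202 173  86  88  62  78 127 125 124 123 122 123 121 122 123 125 126 126 115  64  77  85 190 200
166 203 202 123  86  75  98 124 123 122 118  81  45  38  38  40  48  71 115 124 123 120  83  78 170 199
170 201 203 120 
[... 515 characters left out ...]
 123 108  65  66  27  15  26  31  14  54  39  16  20  27  64  32  33  29  19  65  77 124 124
194 121 122 119 123  73  66  44  12  15  15  46  19  36  39  38  38  27  41  22  15  33  66  99 121 118
198 120 124 119 124 115  67  64  25  12  19  22  32  31  30  20  27  27  23  32  23  64  91 124 122 121
202 121 123 123 121 124 115  70  64  33  17  14  14  13  12  15  14  15  15  26  64  96 121 126 123 123
206 118 118 125 119 122 120 119  90  68  54  26  15  14  13  14  12  12  15  68 107 123 124 125 124 122
210 121 121 121 122 117 121 122 123 122 109  80  40  13  13  16  15  25 104 118 119 123 126 124 124 119
[ 531.05540299 -227.21157285  160.        ] [ 530.4127537  -226.12096784   90.        ]
```

```bash
python3 - <<'E'
from h import *
s=monitor.state(); p=np.array(s['eef_pos']); y=s['tcp_rot'][2]; print(p,y,s['t'])
b=cv2.imread('pics/w3.png')[125:225,275:375]; cv2.imwrite('pics/w3c.png',cv2.resize(cv2.convertScaleAbs(b,alpha=1.8),None,fx=5,fy=5,interpolation=cv2.INTER_CUBIC))
t=ray('wrist',(330,194),160); d=t-p; c,sn=np.cos(y),np.sin(y)
print(t,'tool dx,dy',c*d[0]+sn*d[1],sn*d[0]-c*d[1])
E
```

```text
[ 525.09708426 -223.18060421  259.77224496] 0.33743454601750544 1.5
[ 530.79593578 -229.11079663  160.        ] tool dx,dy 3.4141833973997056 7.4824756992140955
```

View pics/w3c.png

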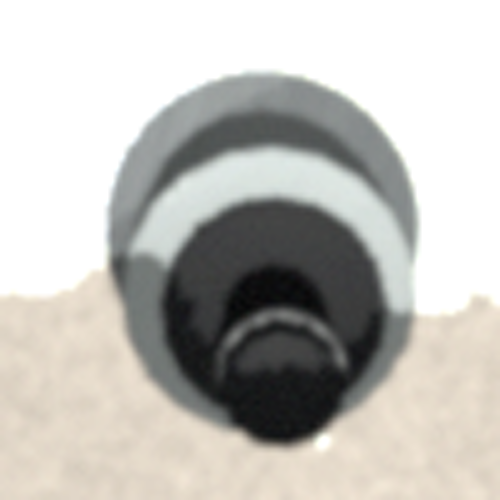

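The crop shows the grip top as a circle centred at (331,199.8), 26.6 px across as expected, and the rim centred at about (328.6,182.6).

```bash
python3 - <<'E'
from h import *
s=monitor.state(); p=np.array(s['eef_pos']); y=.334; c,sn=np.cos(y),np.sin(y)
for n,uv,z in(('grip',(331,199.8),160),('rim',(328.6,182.6),90)):
    t=ray('wrist',uv,z); d=t-p; print(n,t,'tool dx,dy',c*d[0]+sn*d[1],sn*d[0]-c*d[1])
a=proj('wrist',(530,-228,90));print(proj('wrist',(562,-228,90))-a,proj('wrist',(530,-196,90))-a)
E
```

```text
grip [ 526.2812506  -231.63778569  160.        ] tool dx,dy -1.6537444371692276 8.378024699547849
rim [ 526.82448862 -230.89016681   90.        ] tool dx,dy -0.8954386489667312 7.849807066686337
[ 10.35160862 -28.64202977] [-28.65877485  -9.91753344]
```

Emit:
move_arm(moves=[0.01,0.04,0,0,0,0,0,0,0,0,0,0,0,0,0,0])

```text
t: 2.0
eef_pos: [526.0, -231.8, 259.6]
tcp_rot: [-3.142, 0.0, 0.333]
ft_force: [0.3, -0.4, 0.7]
opening: 0.733
grip_force: 0.0
```

```bash
python3 - <<'E'
from h import *
im=snap('wrist','w4.png');s=monitor.state(); p=np.array(s['eef_pos']); print(p,s['qvel'])
b=im[125:225,275:375,::-1]
cv2.imwrite('pics/w4c.png',cv2.resize(cv2.convertScaleAbs(b,alpha=1.8),None,fx=5,fy=5,interpolation=cv2.INTER_CUBIC))
for z in(160,90):print(proj('wrist',(526.5,-231.2,z)))
E
```

```text
[ 526.0664858  -231.72101341  259.6611273 ] [ 5.84268332e-03  1.14164790e-03 -2.10327733e-04  1.91033748e-03
 -7.65280042e-05  2.00558309e-03]
[320.77916864 197.15086816]
[320.87434397 181.08344392]
```

View pics/w4c.png

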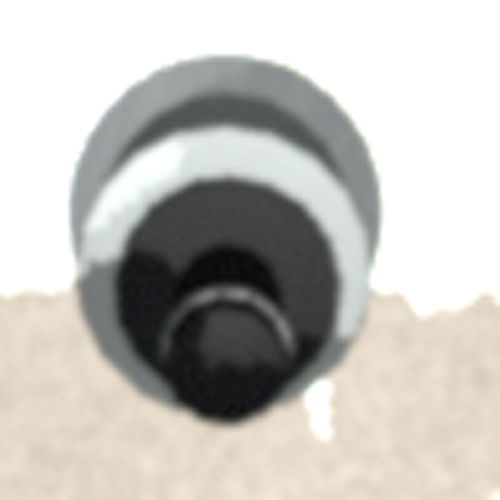

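The settled view shows the grip top at (320.4,195.2), which is within about 2 mm of the fingers' centre. I'll descend and close.

Emit:
move_arm(moves=[0.014,0,0.1,0,0,0,0.15,0,0,0,0.15,0,0,0,0.15,0,0,0,0.15,0,0,0,0.15,0,0,0,0.1,0,0,0,0.055,0,0,0,0,0,0,0,0,0])

```text
t: 3.3
eef_pos: [528.7, -230.8, 109.5]
tcp_rot: [3.141, -0.001, 0.334]
ft_force: [-0.1, -0.3, -0.5]
opening: 0.738
grip_force: 0.0
```

Emit:
move_arm(moves=[0,0,0,0,0,0,0,0,0,0,0,0,0,0,0,0,0,0,0,0,0,0,0,0], claw=0)

```text
t: 4.05
eef_pos: [528.3, -230.6, 108.9]
tcp_rot: [3.142, 0.0, 0.334]
ft_force: [-0.5, -0.1, 0.5]
opening: 0.225
grip_force: 30.0
```

Emit:
move_arm(moves=[0,0,-0.03,0,0,0,-0.1,0,0,0,-0.12,0,0,0,-0.15,0,0,0,-0.15,0,0,0,-0.12,0,0,0,-0.1,0,0,0,-0.03,0,0,0,0,0])

```text
t: 5.18
eef_pos: [528.3, -230.6, 228.9]
tcp_rot: [3.141, -0.0, 0.334]
ft_force: [0.3, -0.2, -3.0]
opening: 0.225
grip_force: 30.0
```

Emit:
move_arm(moves=[0.06,-0.1,0,0,0.12,-0.18,0,0,0.16,-0.24,0,0,0.16,-0.24,0,0,0.16,-0.24,0,0,0.16,-0.24,0,0,0.16,-0.24,0,0,0.16,-0.24,0,0,0.1,-0.17,0,0,0.06,-0.1,0,0])

```text
t: 6.42
eef_pos: [614.4, 117.5, 228.1]
tcp_rot: [-3.141, 0.001, 0.335]
ft_force: [-1.0, -0.6, -2.6]
opening: 0.226
grip_force: 30.0
```

Emit:
move_arm(moves=[0,0,0.1,0,0,0,0.1,0,0,0,0,0,0,0,0,0])

```text
t: 6.92
eef_pos: [614.9, 114.5, 198.9]
tcp_rot: [3.141, 0.0, 0.333]
ft_force: [0.3, 0.6, -1.5]
opening: 0.228
grip_force: 30.0
```

```bash
python3 - <<'E'
from h import *
w=snap('wrist','w5.png');a=snap('scene','s5.png');b=snap('side','d5.png')
s=monitor.state(); p=np.array(s['eef_pos']); print(s['t'],p,s['tcp_rot'],s['joints'],s['opening'])
t=p+[0,0,19-113]; 
for n in('scene','side','wrist'):print(n,proj(n,t),proj(n,(614.2,114.3,50)),proj(n,(522.2,217.1,50)))
def cr(im,n):
    u,v=proj(n,t).astype(int); u=max(50,min(590,u));v=max(60,min(340,v));return cv2.resize(im[v-60:v+60,u-50:u+50,::-1],None,fx=4,fy=4,interpolation=cv2.INTER_CUBIC),(u-50,v-60)
A,oa=cr(a,'scene');B,ob=cr(b,'side');print(oa,ob);cv2.imwrite('pics/ab5.png',np.hstack([A,B]))
E
```

```text
7.075 [615.00059697 114.94473224 199.32447678] [ 3.14128963e+00 -7.62057980e-04  3.33358610e-01] [ 7.92883018e-02  5.06351289e-01  1.57569467e+00 -1.16725614e-04
  1.05873294e+00  1.31678329e+00] 0.2273254329404731
scene [378.82422182 177.90752613] [377.29916377 198.98918168] [357.77821512 169.20561464]
side [252.1312277  208.67917207] [255.417441   233.52396321] [267.23975773 286.44054349]
wrist [321.16927957 199.5571937 ] [321.51816719 186.68872423] [199.38073165 236.68337055]
(np.int64(328), np.int64(117)) (np.int64(202), np.int64(148))
```

View pics/ab5.png

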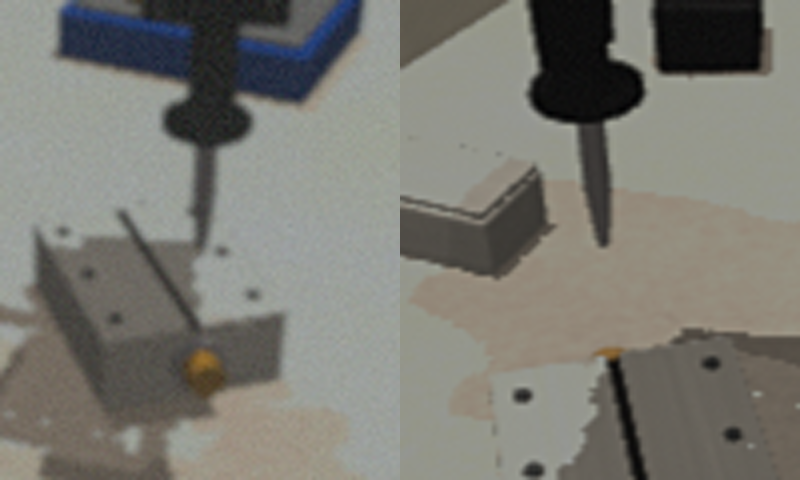

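View pics/w5.png

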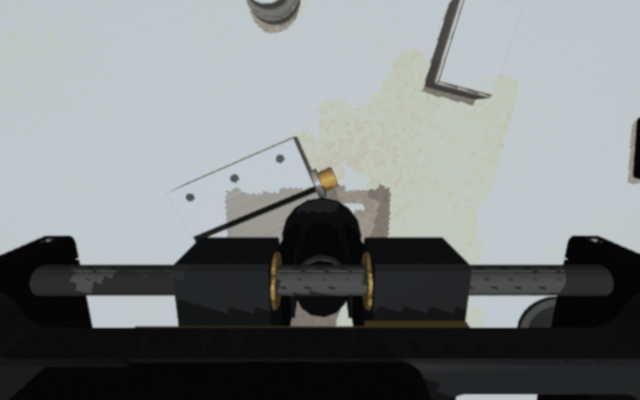

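The scene and side views show the tip at scene (378,179) and side (252.8,209.2), within about a pixel of where the arm says it should be, so the stylus is held straight. In the wrist view the seam runs from (200,237) to about (316,189), which matches the scene-camera estimate. I'll go down close to the surface to compare tip and seam directly.

Emit:
move_arm(moves=[0,0,0.1,0,0,0,0.1,0,0,0,0.07,0,0,0,0.03,0,0,0,0,0,0,0,0,0,0,0,0,0])

```text
t: 7.95
eef_pos: [615.0, 115.3, 154.3]
tcp_rot: [3.141, -0.001, 0.334]
ft_force: [0.4, 0.5, -1.6]
opening: 0.226
grip_force: 30.0
```

```bash
python3 - <<'E'
from h import *
ims={n:snap(n,n+'6.png') for n in('scene','side','wrist')}
s=monitor.state(); p=np.array(s['eef_pos']); print(s['t'],p,s['ft_force'])
t=p+[0,0,19-113]
C=[]
for n,w,k in(('scene',40,6.5),('side',40,6.5),('wrist',100,2.6)):
    u,v=proj(n,t); print(n,proj(n,t))
    u,v=int(u),int(v); h=w
    if n=='side': v+=15
    if n=='wrist': u-=60
    c=ims[n][v-h:v+h,u-w:u+w,::-1];print((u-w,v-h));C.append(cv2.resize(c,(520 if 0 else 266,400) if 0 else (400,400),interpolation=cv2.INTER_CUBIC))
W=cv2.resize(C[2],(200,200))
cv2.imwrite('pics/six.png',np.hstack([C[0],C[1]]))
E
```

```text
8.1 [614.84927049 115.2757462  154.0952235 ] [ 0.82359052  0.27240182 -1.04125919]
scene [377.9224905  195.09082921]
(337, 155)
side [254.33805412 229.32589188]
(214, 204)
wrist [321.17631467 199.5203912 ]
(161, 99)
```

View pics/six.png

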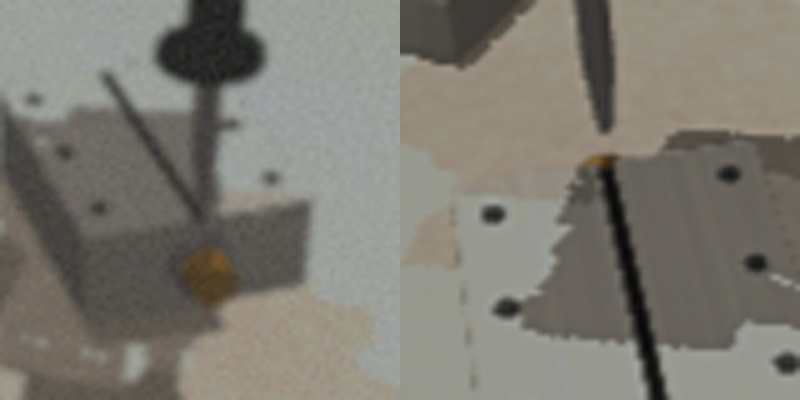

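The close view shows the tip at side (255,230.4) and the port end of the seam at (255.6,237). In the scene view the tip covers the seam end near (377.5,199). The tip is in line with the seam and a few mm outside the port end. I'll now fit the seam line numerically.

```bash
cat > m.py <<'E'
from h import *
def cen(im,y,lo,hi,bg=12):
    r=cv2.cvtColor(im,cv2.COLOR_BGR2GRAY)[y,lo:hi].astype(float); b=np.median(np.r_[r[:3],r[-3:]])
    w=np.clip(b-r-bg,0,None); return (w*np.arange(lo,hi)).sum()/w.sum() if w.sum()>0 else np.nan
E
python3 - <<'E'
from m import *
d=cv2.imread('pics/side6.png'); s=cv2.imread('pics/scene6.png'); g=lambda i:cv2.cvtColor(i,cv2.COLOR_BGR2GRAY)
print('side rows'); G=g(d)
for y in range(222,243): print(y,G[y,246:266])
print('scene'); G=g(cv2.medianBlur(s,3))
for y in range(188,206): print(y,G[y,368:388])
d0=cv2.imread('pics/d.png');ys=np.arange(242,289,4);xs=[cen(d0,y,int(255.5+(y-237)*.213)-6,int(255.5+(y-237)*.213)+8) for y in ys]
L=np.polyfit(ys,xs,1);print('side seam line',L,np.ptp(xs-np.polyval(L,ys)))
w=cv2.imread('pics/w5.png');G=g(w)
us=np.arange(210,316,8);vs=[]
for u in us:
    v0=int(237-(u-200)*.42);c=G[v0-7:v0+8,u].astype(int);k=c.argmin();vs.append(v0-7+k);
print('wrist',list(zip(us,vs)))
for y in range(176,200,2):print(y,G[y,296:330])
E
```

```text
side rows
222 [141 140 140 141 144 115  72  57  59  55  86 131 144 143 142 141 140 141
 142 141]
223 [141 142 143 142 142 117  74  56  59  54  85 131 144 142 141 140 140 141
 141 140]
224 [143 141 141 141 142 140  95  57  58  54  84 131 143 143 141 140 139 141
 142 141]
225 [143 141 141 142 144 145  99  60  59  56  85 133 146 145 142 141 139 140
 142 141]
226 [140 141 143 143 143 143 111  71  59  57  86 132 145 145 143 143 141 142
 141 140]
227 [142 142 141 141 140 140 114  75  57  55  82 129 141 141 140 141 141 140
 139 140]
228 [139 141 141 140 139 141 139  96  59  53  83 128 139 139 140 142 143 141
 142 142]
229 [138 138 139 138 139 141 142 104  64  57 102 136 143 142 143 142 142 141
 141 139]
230 [139 139 139 138 140 141 143 122  91  91 127 143 143 142 142 142 141 141
 141 141]
231 [136 137 140 141 142 143 143 140 137 137 139 140 139 141 142 144 141 140
 141 141]
232 [136 138 140 141 140 141 140 140 142 142 140 138 140 141 141 141 140 140
 142 144]
233 [138 141 142 141 139 138 139 139 142 142 139 139 140 141 142 143 144 143
 145 141]
234 [143 143 143 140 139 140 140 132 130 124 1
[... 3716 characters left out ...]
53 153 150 143 136 131 119  82  59  47  32  22  17  20  20  19
  31  52  73  83  90  96 103 104  98  85  71  70  79  90  98 106]
192 [145 134 119 106  91  67  46  31  24  19  16  20  19  21  29  40  53  66
  87 102 103  90  82  84  91  97  97  91  77  75  95 113 118 118]
194 [ 70  50  33  22  19  20  18  19  22  26  33  48  65  83 101 117 130 139
 144 147 142 121  90  77  78  80  83  87  82  77  91 113 119 116]
196 [ 19  20  19  22  25  32  46  63  81  97 111 126 136 144 148 149 150 151
 152 153 151 142 116  82  68  69  68  71  76  84  99 112 116 115]
198 [ 32  44  62  79  96 111 124 135 143 146 146 145 145 144 144 139 129 121
 117 113 109 100  80  50  32  27  26  33  46  62  74  83  88  91]
```

```bash
python3 - <<'E'
from m import *
p=np.array(monitor.state()['eef_pos']); off=np.array([615.0,114.94,199.32])-p
us=np.arange(218,311,8);vs=[229,225,222,219,215,212,209,206,202,199,196,192]
l=np.polyfit(us,vs,1)
def wr(u,v,z): 
    return ray('wrist',(u,v),z-off[2])+off
E=wr(314,np.polyval(l,314),50);F=wr(220,np.polyval(l,220),50)
dw=(F-E)/np.linalg.norm(F-E);print('wrist',E,F,np.arctan2(dw[1],dw[0]))
L=[.22397,201.724]; A=ray('side',(np.polyval(L,237)-.25,237),50);B=ray('side',(np.polyval(L,291)-.25,291),50)
ds=(B-A)/np.linalg.norm(B-A);print('side',A,B,np.arctan2(ds[1],ds[0]),np.linalg.norm(B-A))
n=np.array([-ds[1],ds[0]])
s=cv2.imread('pics/s.png');S=[]
for y in range(173,196,3):
    x0=358+(y-169.3)*.655; S.append((cen(s,y,int(x0)-6,int(x0)+7,20),y))
S=np.array(S);k=np.polyfit(S[:,1],S[:,0],1);C=ray('scene',(np.polyval(k,199.2),199.2),50);D=ray('scene',(np.polyval(k,169.3),169.3),50)
print('scene',C,D,k,np.ptp(S[:,0]-np.polyval(k,S[:,1])))
for nme,q in(('tip',p),('wE',E),('wF',F),('sideA',A),('sideB',B),('scC',C),('scD',D)):
    print(nme,'lateral',n@(q-A)[:2],'along',ds[:2]@(q-A)[:2])
E
```

```text
wrist [609.38581562 120.62322988  50.        ] [538.57917687 199.24016331  50.        ] 2.303972518998769
side [609.80693171 123.49812568  50.        ] [517.76871092 225.61858199  50.        ] 2.3043132759859732 137.47589491182597
scene [614.44247742 113.47581159  50.        ] [521.59652429 216.31447621  50.        ] [  0.6634735  245.10129656] 0.10734095886630257
tip lateral 1.7591974248339282 along -9.483560997349034
wE lateral 2.2375185263171735 along -1.8536114713357579
wF lateral 2.2014655322420014 along 103.94903978333188
sideA lateral 0.0 along 0.0
sideB lateral -1.8985420877988248e-15 along 137.47589491182597
scC lateral 3.266404728422706 along -10.548254070388676
scD lateral 3.385577484884867 along 128.00190922870618
```

Emit:
move_arm(moves=[-0.006,-0.026,0.014,0,0,0,0.014,0,0,0,0.013,0,0,0,0,0,0,0,0,0])

```text
t: 8.72
eef_pos: [612.7, 118.6, 147.7]
tcp_rot: [3.141, -0.0, 0.334]
ft_force: [0.2, 0.4, -1.8]
opening: 0.226
grip_force: 30.0
```

```bash
python3 - <<'E'
from m import *
d=cv2.cvtColor(snap('side','side7.png'),cv2.COLOR_RGB2GRAY); s=cv2.cvtColor(snap('scene','scene7.png'),cv2.COLOR_RGB2GRAY)
p=np.array(monitor.state()['eef_pos']);print(p)
t=p-[0,0,93.9];f=t.copy();f[2]=50
for n in('side','scene'):print(n,proj(n,t),proj(n,f))
for y in range(226,245): print(y,d[y,246:266])
s=cv2.medianBlur(s,3)
for y in range(186,206): print(y,s[y,366:388])
E
```

```text
[612.70489364 118.61212671 147.74294667]
side [254.57416746 233.38855852] [254.75710596 235.05712685]
scene [377.4546859 196.4472257] [377.38210945 197.8668957 ]
226 [141 141 143 144 144 116  74  58  59  53  56 127 146 145 144 143 141 142
 141 141]
227 [141 141 143 142 142 139  92  57  58  53  67 126 142 142 141 142 141 140
 140 141]
228 [141 141 141 140 141 142  97  58  58  55  69 125 140 139 141 142 142 141
 141 141]
229 [139 139 138 138 141 143 113  71  60  56  69 130 145 144 143 142 142 141
 141 140]
230 [140 140 140 140 140 142 116  74  57  56  70 129 145 144 143 142 141 141
 141 140]
231 [136 137 139 141 143 146 142  96  59  57  70 126 142 142 143 143 141 141
 140 140]
232 [136 138 141 142 141 143 142  97  58  55  69 124 142 143 142 142 140 140
 142 144]
233 [139 141 142 141 138 140 141 114  75  57  72 125 142 142 142 143 144 144
 146 142]
234 [144 143 143 141 140 140 142 132  94  74 104 134 144 143 143 145 145 145
 143 124]
235 [142 143 143 142 140 127 111 104  74  55  61  83 112 118 114 120 122 118
 108 100]
236 [140 142 141 138 119 103  98  96  71  51  59  97 103 100  97  98
[... 1776 characters left out ...]
 103 103 103 101  98  88  67  60  63  73  83  93 106 122 122
 118 117 114 116]
198 [104 103 103 103 102 100  99  98  88  74  65  65  77  82  87  93 100 100
  92  90  90  93]
199 [102  99  99 102 100  99  96  89  84  80  74  72  79  81  83  87  88  88
  88  85  88  90]
200 [93 93 93 91 91 88 88 86 83 80 75 75 78 79 81 85 88 88 85 84 85 86]
201 [91 88 85 81 82 83 83 83 81 80 78 77 77 76 78 81 85 88 87 85 84 85]
202 [84 82 81 78 81 81 82 79 78 77 77 74 72 71 74 78 83 85 87 84 84 84]
203 [82 82 81 81 81 78 78 76 76 75 74 70 70 70 74 76 81 83 85 84 84 84]
204 [82 82 81 82 81 78 76 75 75 73 70 67 67 69 75 76 79 81 83 84 84 85]
205 [81 82 81 82 80 76 71 70 70 70 68 66 66 75 78 79 79 79 82 84 87 86]
```

Emit:
move_arm(moves=[0.01,0.0175,0.004,0,0,0,0,0,0,0,0,0])

```text
t: 9.2
eef_pos: [615.0, 116.6, 147.1]
tcp_rot: [3.142, 0.0, 0.334]
ft_force: [-0.2, -0.8, -1.8]
opening: 0.233
grip_force: 30.0
```

Emit:
move_arm(moves=[-0.0065,-0.0154,0,0,-0.0065,-0.0154,0,0,-0.0065,-0.0154,0,0,-0.0065,-0.0154,0,0,-0.0065,-0.0154,0,0,-0.0065,-0.0154,0,0,-0.0065,-0.0154,0,0,-0.0065,-0.0154,0,0,-0.0065,-0.0154,0,0,-0.0065,-0.0154,0,0])

```text
t: 10.45
eef_pos: [598.1, 135.4, 147.1]
tcp_rot: [3.141, -0.0, 0.334]
ft_force: [-0.6, 0.1, -1.3]
opening: 0.231
grip_force: 30.0
```

```bash
python3 - <<'E'
from m import *
d=cv2.cvtColor(snap('side','side8.png'),cv2.COLOR_RGB2GRAY); s=cv2.cvtColor(snap('scene','scene8.png'),cv2.COLOR_RGB2GRAY)
p=np.array(monitor.state()['eef_pos']);print(p)
t=p-[0,0,93.9];f=t.copy();f[2]=50
a=np.array([609.807,123.498]);n=np.array([-.743,-.669]);print('lat',n@(p[:2]-a),'along',np.array([-.669,.743])@(p[:2]-a))
for nm in('side','scene'):print(nm,proj(nm,t),proj(nm,f))
u,v=proj('side',t).astype(int);print(u-8)
for y in range(v-8,v+9): print(y,d[y,u-8:u+10],'line',.22397*y+201.724)
u,v=proj('scene',t).astype(int);print(u-8);s=cv2.medianBlur(s,3)
for y in range(v-8,v+8): print(y,s[y,u-8:u+10],'line',.66347*y+245.10)
E
```

```text
[597.97765383 135.48518857 147.12798259]
lat 0.7697750506078076 along 16.82031369951671
side [256.10783603 241.21444307] [256.26162872 242.63239356]
scene [374.13111987 191.46795149] [374.07643328 192.64932423]
248
233 [143 142 140 143 140  96  58  58  58  54  84 133 146 147 146 145 146 145] line 253.90901
234 [145 141 141 143 143 105  64  57  57  54  85 133 147 148 145 147 144 125] line 254.13297999999998
235 [143 142 140 126 110  84  61  59  61  57  85 112 114 115 111 102  92  83] line 254.35694999999998
236 [140 136 119 103 100  82  62  58  61  58  62  79  82  81  82  79  78  79] line 254.58092
237 [137 129 127 138 147 109  66  58  61  58  59  75  79  79  79  79  80  92] line 254.80489
238 [138 137 138 142 146  98  50  56  63  59  65  78  80  80  80  79  82  94] line 255.02885999999998
239 [138 138 140 143 143  94  41  52  62  59  65  78  81  79  80  82  93 100] line 255.25283
240 [138 138 140 141 113  83  51  54  63  60  66  77  81  81  91  98 100 101] line 255.4768
241 [138 139 142 141 107  82  50  51  62  58  65  91  99  99 100 101 101 101] line 255.70076999999998
242 [138 140 
[... 1567 characters left out ...]
5  92 107 125 140 145 145 146 146] line 371.82277
192 [103 103 103 103 100  83  64  62  69  75  83 106 124 140 143 143 144 144] line 372.48624
193 [104 103 104 104 103  93  81  61  61  71  83 106 124 141 143 143 144 144] line 373.14971
194 [104 103 103 103 101  93  84  61  59  63  86 115 130 142 144 144 144 144] line 373.81318
195 [104 103 103 102  93  91  87  64  60  60  86 115 131 142 144 144 144 144] line 374.47665
196 [103 103 101  97  91  87  84  77  60  59  73 112 131 141 142 142 141 139] line 375.14012
197 [103 102  97  94  87  87  87  82  71  60  69  93 112 131 135 133 128 124] line 375.80359
198 [103 100  94  86  86  87  87  84  72  66  66  76  93 107 107 107 105 100] line 376.46706
```

Emit:
move_arm(moves=[-0.0053,-0.0159,0,0,-0.0053,-0.0159,0,0,-0.0065,-0.0154,0,0,-0.0065,-0.0154,0,0,-0.0065,-0.0154,0,0,-0.0065,-0.0154,0,0,-0.0065,-0.0154,0,0,-0.0065,-0.0154,0,0,-0.0065,-0.0154,0,0,-0.0065,-0.0154,0,0])

```text
t: 11.8
eef_pos: [581.6, 154.3, 147.1]
tcp_rot: [3.141, -0.0, 0.334]
ft_force: [-1.4, -0.7, -2.1]
opening: 0.23
grip_force: 30.0
```

Emit:
move_arm(moves=[-0.0065,-0.0154,0,0,-0.0065,-0.0154,0,0,-0.0065,-0.0154,0,0,-0.0065,-0.0154,0,0,-0.0065,-0.0154,0,0,-0.0065,-0.0154,0,0,-0.0065,-0.0154,0,0,-0.0065,-0.0154,0,0,-0.0065,-0.0154,0,0,-0.0065,-0.0154,0,0])

```text
t: 13.05
eef_pos: [564.8, 172.9, 147.1]
tcp_rot: [3.141, -0.0, 0.334]
ft_force: [-0.3, 0.9, -0.3]
opening: 0.228
grip_force: 30.0
```

Emit:
move_arm(moves=[-0.0065,-0.0154,0,0,-0.0065,-0.0154,0,0,-0.0065,-0.0154,0,0,-0.0065,-0.0154,0,0,-0.0065,-0.0154,0,0,-0.0065,-0.0154,0,0,-0.0065,-0.0154,0,0,-0.0065,-0.0154,0,0,-0.0065,-0.0154,0,0,-0.0065,-0.0154,0,0])

```text
t: 14.3
eef_pos: [548.0, 191.6, 147.1]
tcp_rot: [3.141, -0.0, 0.334]
ft_force: [0.4, 0.1, -2.2]
opening: 0.228
grip_force: 30.0
```

```bash
python3 - <<'E'
from m import *
d=cv2.cvtColor(snap('side','side9.png'),cv2.COLOR_RGB2GRAY)
p=np.array(monitor.state()['eef_pos']);print(p)
t=p-[0,0,93.9];f=t.copy();f[2]=50
a=np.array([609.807,123.498]);n=np.array([-.743,-.669]);print('lat',n@(p[:2]-a),'along',np.array([-.669,.743])@(p[:2]-a))
for nm in('side','scene'):print(nm,proj(nm,t),proj(nm,f))
u,v=proj('side',t).astype(int);print(u-8)
for y in range(v-8,v+9): print(y,d[y,u-8:u+10],'line',.22397*y+201.724)
print(d[284:300,264:270])
E
```

```text
[547.79696155 191.73834859 147.10380696]
lat 0.4206653674730352 along 92.18729472489979
side [262.2923331  269.68074738] [262.44267337 271.14340027]
scene [363.40144885 175.16315733] [363.36605774 176.30048011]
254
261 [143 144 146 147 101  57  55  61  60  58  53  75  83  82  82  83  82  82] line 260.18017
262 [143 144 145 147 122  73  53  61  63  58  53  75  84  82  82  83  82  81] line 260.40414
263 [142 143 145 148 144  92  52  60  64  59  52  74  83  82  83  82  81  81] line 260.62811
264 [142 143 144 148 151  99  53  60  64  60  52  74  82  82  81  82  81  83] line 260.85208
265 [143 142 143 147 148  99  56  59  65  61  58  75  83  81  82  81  83  95] line 261.07605
266 [142 143 143 146 148  98  49  55  63  62  59  76  82  81  81  82  95 102] line 261.30002
267 [142 143 144 147 149 110  55  52  63  62  59  76  81  81  80  83  97 102] line 261.52398999999997
268 [142 143 144 147 148 112  58  52  64  61  58  75  83  92  87  95 102 102] line 261.74796
269 [142 144 145 145 115  88  54  52  65  63  58  76  84  96 100 101 103 101] line 261.97193
270 [142 145 144 112  85  80  57  40  5
[... 454 characters left out ...]
1  83  78  82  82  83  69  38  14  16  44  92 103 100 100 100 101] line 263.31575
276 [144 108  81  80  80  82  97 106  68  22  14  37  90 103 102 100 100 100] line 263.53972
277 [147 141 106  81  80  82  98 107  68  24  13  33  92 106 102  99 100 100] line 263.76369
[[ 38  12  16  42  91 105]
 [ 66  22  10  34  89 104]
 [ 68  22  11  29  90 105]
 [ 71  28  16  21  63  96]
 [ 73  35  16  15  45  92]
 [ 88  53  18  13  37  90]
 [108  70  22  13  29  89]
 [114  72  24  16  28  74]
 [ 88  60  49  59  68  81]
 [ 91  96  99  88  87  88]
 [ 88  85  86  84  84  83]
 [ 83  83  82  83  83  82]
 [ 82  84  83  82  83  84]
 [ 82  82  83  84  83  82]
 [ 83  82  83  82  84  83]
 [ 84  84  82  83  82  83]]
```

Emit:
move_arm(moves=[-0.0053,-0.0159,0,0,-0.0053,-0.0159,0,0,-0.0065,-0.0154,0,0,-0.0065,-0.0154,0,0,-0.0065,-0.0154,0,0,-0.0065,-0.0154,0,0,-0.0065,-0.0154,0,0,-0.0065,-0.0154,0,0,-0.0065,-0.0154,0,0,-0.0065,-0.0154,0,0])

```text
t: 15.6
eef_pos: [531.5, 210.5, 147.1]
tcp_rot: [3.142, 0.0, 0.334]
ft_force: [-0.1, 0.1, -0.8]
opening: 0.228
grip_force: 30.0
```

Emit:
move_arm(moves=[-0.0065,-0.0154,0,0,-0.0065,-0.0154,0,0,-0.0065,-0.0154,0,0,-0.0065,-0.0154,0,0,-0.0065,-0.0154,0,0,-0.0065,-0.0154,0,0,-0.0065,-0.0154,0,0,-0.0065,-0.0154,0,0,-0.0065,-0.0154,0,0,0,0,0,0])

```text
t: 16.85
eef_pos: [516.4, 227.2, 147.1]
tcp_rot: [3.142, 0.0, 0.334]
ft_force: [0.8, 0.1, -1.4]
opening: 0.229
grip_force: 30.0
```

```bash
python3 - <<'E'
from m import *
d=cv2.cvtColor(snap('side','side10.png'),cv2.COLOR_RGB2GRAY)
p=np.array(monitor.state()['eef_pos']);print(p)
t=p-[0,0,93.9];f=t.copy();f[2]=50
a=np.array([609.807,123.498]);print('along',np.array([-.669,.743])@(p[:2]-a))
print(proj('side',t),proj('side',f))
u,v=proj('side',t).astype(int);print(u-8)
for y in range(v-8,v+9): print(y,d[y,u-8:u+10],'line',.22397*y+201.724)
E
```

```text
[516.49841246 227.16330515 147.11698525]
along 139.44676679581966
[266.65051647 290.43956851] [266.79843231 291.94051291]
258
282 [145 144 145 147 151  98  54  58  63  60  56  56  75  81  83  83  82  82] line 264.88354
283 [145 145 144 146 150 102  58  57  62  61  56  56  75  82  82  82  82  83] line 265.10751
284 [145 145 143 145 147 108  64  57  63  63  59  57  75  82  82  82  82  81] line 265.33148
285 [144 145 144 144 148 138  93  59  62  64  61  62  77  81  81  82  82  81] line 265.55545
286 [145 145 144 144 146 117  67  51  63  64  60  62  78  82  81  81  80  83] line 265.77941999999996
287 [144 145 144 145 149 145  96  57  63  64  59  62  77  82  80  81  84  94] line 266.00338999999997
288 [144 145 146 146 145 116  67  52  62  65  60  62  77  81  82  95 101 101] line 266.22736
289 [144 146 148 143 113  85  67  56  62  64  59  68  80  83  99 111 112 101] line 266.45133
290 [143 147 147 114  85  82  84  58  55  62  59  69  90  89  85  86  86  84] line 266.6753
291 [147 149 137 101  82  90  94  59  44  57  50  69  82  84  85  90  86  87] line 266.89927
292 [143 133 107  81  76  79  81  52  46  60  68  81  88  96  97  94  88  82] line 267.12324
293 [87 85 78 78 82 84 81 83 85 83 81 86 86 86 85 86 85 84] line 267.34721
294 [81 79 75 80 84 83 80 79 79 79 77 81 83 85 84 85 85 84] line 267.57117999999997
295 [83 83 79 75 77 77 78 78 76 77 82 84 83 83 85 83 84 84] line 267.79515
296 [80 80 79 78 76 77 76 77 78 77 83 85 85 83 83 84 84 84] line 268.01912
297 [78 80 79 78 79 76 78 77 77 78 81 84 84 85 83 83 83 84] line 268.24309
298 [75 77 78 79 79 78 82 83 79 77 82 84 83 83 85 84 84 82] line 268.46706
```

Emit:
move_arm(moves=[-0.0065,-0.0154,0,0,-0.005,-0.01,0,0,0,0,0,0])

```text
t: 17.27
eef_pos: [513.5, 230.2, 147.1]
tcp_rot: [3.142, 0.0, 0.334]
ft_force: [0.2, -0.1, -2.3]
opening: 0.227
grip_force: 30.0
```

Emit:
move_arm(moves=[0,0,-0.03,0,0,0,-0.08,0,0,0,-0.12,0,0,0,-0.14,0,0,0,-0.12,0,0,0,-0.06,0,0,0,0,0,0,0,0,0])

```text
t: 18.27
eef_pos: [513.4, 230.0, 229.1]
tcp_rot: [3.142, 0.001, 0.334]
ft_force: [-0.2, -1.2, -1.6]
opening: 0.228
grip_force: 30.0
```

Emit:
move_arm(moves=[-0.025,0.08,0,0,-0.05,0.16,0,0,-0.075,0.24,0,0,-0.075,0.24,0,0,-0.075,0.24,0,0,-0.075,0.24,0,0,-0.075,0.24,0,0,-0.075,0.24,0,0,-0.075,0.24,0,0,-0.075,0.24,0,0])

```text
t: 19.52
eef_pos: [523.6, -111.0, 229.3]
tcp_rot: [-3.141, 0.001, 0.333]
ft_force: [-0.4, -0.4, -1.7]
opening: 0.23
grip_force: 30.0
```

Emit:
move_arm(moves=[-0.075,0.24,0,0,-0.075,0.24,0,0,-0.05,0.16,0,0,-0.025,0.08,0,0,-0.012,0.054,0,0,0,0,0,0,0,0,0,0,0,0,0,0])

```text
t: 20.52
eef_pos: [528.7, -229.9, 229.7]
tcp_rot: [3.141, -0.0, 0.335]
ft_force: [1.3, -0.5, -1.5]
opening: 0.225
grip_force: 30.0
```

Emit:
move_arm(moves=[0,0.004,0.05,0,0,0,0.1,0,0,0,0.12,0,0,0,0.12,0,0,0,0.12,0,0,0,0.12,0,0,0,0.08,0,0,0,0.06,0,0,0,0,0,0,0,0,0])

```text
t: 21.78
eef_pos: [529.0, -231.2, 114.6]
tcp_rot: [3.141, -0.0, 0.334]
ft_force: [-0.4, 0.4, -1.3]
opening: 0.227
grip_force: 30.0
```

Emit:
move_arm(moves=[0,0,0.014,0,0,0,0.006,0,0,0,0.004,0,0,0,0,0,0,0,0,0])

```text
t: 22.4
eef_pos: [528.8, -231.1, 110.6]
tcp_rot: [3.141, -0.0, 0.334]
ft_force: [-0.4, -0.0, -1.3]
opening: 0.227
grip_force: 30.0
```

Emit:
move_arm(moves=[0,0,0.004,0,0,0,0.003,0,0,0,0.003,0,0,0,0,0,0,0,0,0])

```text
t: 23.02
eef_pos: [528.8, -231.1, 109.1]
tcp_rot: [3.141, -0.0, 0.334]
ft_force: [0.5, -0.5, -1.5]
opening: 0.23
grip_force: 30.0
```

Emit:
move_arm(moves=[0,0,0.002,0,0,0,0.002,0,0,0,0,0,0,0,0,0])

```text
t: 23.52
eef_pos: [528.8, -231.1, 108.8]
tcp_rot: [3.141, -0.0, 0.334]
ft_force: [-1.4, 0.3, 5.0]
opening: 0.226
grip_force: 30.0
```

Contact: the collar is seated on the top face. Releasing and withdrawing.

Emit:
move_arm(moves=[0,0,0,0,0,0,0,0,0,0,0,0,0,0,0,0,0,0,0,0,0,0,0,0], claw=70)

```text
t: 24.28
eef_pos: [528.8, -231.1, 108.4]
tcp_rot: [3.142, 0.0, 0.334]
ft_force: [-0.9, 0.1, -0.6]
opening: 0.73
grip_force: 0.0
```

Emit:
move_arm(moves=[0,0,-0.03,0,0,0,-0.1,0,0,0,-0.2,0,0,0,-0.2,0,0,0,-0.2,0,0,0,-0.2,0,0,0,-0.07,0,0,0,0,0,0,0,0,0])

```text
t: 25.4
eef_pos: [528.4, -230.9, 257.4]
tcp_rot: [-3.14, 0.001, 0.334]
ft_force: [-0.2, -0.3, -0.1]
opening: 0.732
grip_force: 0.0
```

```bash
python3 - <<'E'
from h import *
b=snap('side','d11.png'); w=snap('wrist','w11.png');s=monitor.state();print(s['eef_pos'],s['opening'])
g=lambda i:cv2.cvtColor(i,cv2.COLOR_RGB2GRAY)
d0=g(cv2.imread('pics/d.png')[:,:,::-1].copy());a=cv2.absdiff(g(b),d0)[115:195,340:400]
print('side diff',a.max(),(a>25).sum(),np.argwhere(a>25)[:12].tolist())
cv2.imwrite('pics/fin.png',np.hstack([cv2.resize(b[105:205,330:410,::-1],(320,400)),cv2.resize(cv2.convertScaleAbs(w[125:225,275:375,::-1],alpha=1.8),(400,400))]))
E
```

```text
[ 528.51097407 -230.91668649  257.37246842] 0.7361524986158358
side diff 77 586 [[5, 26], [5, 27], [6, 26], [7, 25], [7, 26], [15, 24], [28, 23], [28, 24], [29, 20], [29, 21], [29, 22], [29, 23]]
```

The side-view difference over the grip rows is only a few edge pixels, so the stylus stands where and as high as it began. Handing in.

```bash
python3 -c "
from cell import order
print(order.job_done())"
```

```text
the job is handed in; nothing more can be done
None
```

I traced the whole seam from the port end at about 20 mm/s, with the tip about 3 mm up and by my measurements within about 1 mm of the seam line. The stylus is back upright on its collar in the stand, released, and the job was handed in at about 25.5 s with no verdict shown.

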